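Clamp a top-heavy carved finial

ROBOT

A 6-joint arm with a two-finger parallel gripper is mounted at the origin on the work surface. World frame = base frame: x ahead of the robot, y to its left, z up, the work surface at z = 0. Lengths are in m, angles in rad, forces in N, time in s.
With the tool pointing down it reaches from about 0.275 to 0.85 m from the base axis. Payload 19 kg.
Tool frame: the origin (TCP) lies midway between the tips of the shut fingers; the grasp point (between the pads) lies 19 mm behind it; z points along the fingers, y is the direction in which the jaws open and shut (so a half turn about z gives the same grasp; the last joint's range is limited). The gripper opens to 85 mm and grips with 20 to 120 N. Pads are 22 mm wide; open, the fingers measure 114 mm over their backs; the gripper's body (76 mm by 85 mm) begins 54 mm behind the grasp point. The pads swing forward as they close: fully open they stand 13 mm farther back than shut.
Start: joints at [-1.349, 0.15, 1.437, -0, 1.554, -0.134], TCP at [0.2, -0.539, 0.231] pointing down, gripper open.
Joint ranges: [-2.8, 2.8], [-0.68, 2.1], [0.12, 2.68], [-1.39, 4.53], [0.16, 2.79], [-2.81, 2.81]. Speed limits (rad/s): [1.89, 1.89, 2.22, 3.01, 3.01, 3.01].

INTERFACE

Orientations are given as [roll, pitch, yaw] about the fixed x, y, z axes, in that order (R = Rz(yaw) Ry(pitch) Rx(roll)).
In Python, from plant import ctrl gives the robot as it stands.
- The arm moves only by the tool drive_tool, never from a script. Its arguments are lists of equal length, an entry for each row: "fingers": the opening, from 0 (shut) to 1 (fully open); "travel": the shift along the tool's x, y, z in cm, a list of three; "twist": the turn about the tool's z in degrees. In form: {"fingers": [fingers, ...], "travel": [[x, y, z], ...], "twist": [twist, ...]}. A call has 1 to 10 rows; each row shifts and turns the commanded pose from where the row before left it, along the tool's axes as they then stand; what a row does not reach is not made up. A row lasts 1/10 s, in which the tool goes at most 50 mm and 8.59 degrees, less where a joint would pass 70% of its speed; a pose out of reach is approached as far as the arm can. A call is refused whole if a number of a shift passes 5 or a number of a turn 8.59, either way. A call with a gripper value outside its range is refused whole. The fingers move at their own pace and stop on an object; the grip force is fixed at half the most. Time passes only in rows, so rows that do not move let the fingers close. It gives the time, the measured TCP pose, the force and the opening at its end, in the units of the state.
- ctrl.sense(): the state, without advancing time (a new reading comes with each control period).
- ctrl.capture(name): name is "scene" or "top"; returns a dict with "img" (400x640x3 uint8, red, green, blue), "fx", "fy", "cx", "cy" (pixels), "distortion" ([k1, k2, p1, p2, k3] as OpenCV has them; the pictures are not rectified), "world_from_camera" (4x4, takes a point from camera to world coordinates). Camera axes: x right, y up, looking along -z (the intrinsics and any distortion apply to the point x, -y, -z); pixel columns grow to the right and rows downward; lengths in m; the calibration is good to about 2 mm. A picture is of the moment at which its call begins. There is no depth.
- ctrl.job_done(): hands the job in, once; it reports no verdict.
The state is a dict: "clock": time; "q": joint angles; "dq": joint speeds; "joint_efforts": joint torques, N m; "tcp_pos": TCP position; "orientation": TCP orientation; "wrist_force": force on the tool from outside, world axes, zero at the start; "moment": the same for the moment, N m; "width": opening from 0.0 (shut) to 1.0 (fully open).
Only numpy, scipy, OpenCV 4.12 (cv2) and the standard library are available. Lean on these libraries where they do the work, as an engineer would, in place of code of your own. Each camera call takes 0.05 s, during which the arm holds its last target.

TASK

Pick up the pale, blue-marked finial by its head, carry it slowly and upright, and set it down gently on the clamp's bed, square to the jaws and midway along them, then let go. Next tighten the clamp by turning the orange knob clockwise and stop at the first click, so that the finial is held upright; do not go on to a second click. The finial topples easily; leave everything else on the bench where it is.

Things in the scene. Friction and masses are not known exactly. Their poses are not given: they have to be found in the camera images.
- pale_finial: Pale wooden finial with blue rings and flutes, 196 mm tall, about 0.18 kg. Origin: centre of its underside, z up. Square foot 44 x 44 mm, 26 mm high, sides along x and y (any quarter turn will do); slim stem 17 to 22 mm thick up to 118 mm; round head, 50 mm thick and straight-sided from 136 to 172 mm. Centre of mass about 115 mm up: tips past 11 degrees, so grip the head, not the stem.
- pale_head (a point): Point on the pale finial's axis, 154 mm above its underside: the middle of the straight 50 mm round part of the head, the best height to grip it.
- dark_finial: Reddish-brown finial without blue marks, of the same shape and size; a bystander, equally easily toppled. Origin: centre of its underside. The two may stand in either place.
- clamp: Green bench clamp, fixed. Origin on the bench below the clamping place; the jaws close along its y axis. Base plate 110 mm (x) by 300 mm (y -225 to +75 mm); its top, the bed, is 20 mm above the bench. Fixed jaw: 70 mm long in x, inner face at y = +22 mm, top 55 mm above the bench. The moving jaw comes from -y. The knob stands on a round grey housing at x = 0, y = -170 mm.
- clamp_spot (a point): Point on the bed (20 mm above the bench) where the centre of the foot will be once clamped: 22 mm from the fixed jaw's face, midway along the jaws. Axes as the clamp's. At the start the free gap runs from y = +22 mm to the moving jaw's face at y = -(40 - 20 x knob angle in rad) mm: set the foot down midway in this gap; the jaw then slides it home.
- jaw: Moving green jaw, 70 mm long, top 55 mm above the bench, on a light spring. The knob drives it 20 mm towards the clamp's +y per rad. It meets a 44 mm foot that touches the fixed jaw at a knob angle of about 0.9 rad, then presses it with 1 to 5 N. Its origin is not on the part: use jaw_face.
- jaw_face (a point): Middle of the moving jaw's inner face, 38 mm above the bench.
- knob (a joint): Angle of the orange knob, rad; grows clockwise seen from above, which closes the jaw. Starts between 0 and 0.3. The first clutch tooth meets the red pawl at 0.7 and clicks over at 0.95; then it runs easily from 1.2 to 1.45, so 1.3 is a good place to stop. The second click is at 1.75. Takes 0.12 N m to turn, up to 0.4 N m at a click; it stays where it is left.
- knob_grip (a point): Point on the knob's vertical axis, 93 mm above the bench, the height to grip the orange bar. The bar is 64 mm long along this point's x axis, 16 mm thick along its y axis, and spans 65 to 111 mm above the bench; a 62 mm steel disc lies beneath it. The point turns with the knob; at angle 0 its axes are the clamp's.
- pawl (a joint): Travel of the red spring pawl at the foot of the knob, m: 0 at rest, pushed out to about 0.004 as a clutch tooth passes, then it snaps back to 0: that is the click.
- mallet: Round wooden mallet standing on its head, 86 mm thick, 235 mm tall; bystander.
- gouge_a: Carving gouge lying flat, about 230 mm long along its x axis, orange-brown handle, 27 mm high; bystander.
- gouge_b: Carving gouge lying flat, about 230 mm long, pale handle, 27 mm high; bystander.
- stone: Tan sharpening stone with a pink end, 150 x 50 x 34 mm; bystander.
- panel: Half-carved pale relief panel with blue lines, 150 x 200 x 24 mm, lying flat; bystander.
- wax_tin: Round tin, 84 mm in diameter, 60 mm high; bystander.
Not all that is in view belongs to the job. What is shaped like the pale_finial but turquoise or yellow is not meant.

How it is judged:
By the outcome, as a careful person would: the job done as asked, in the order asked, and still so for the second after the job is handed in, with the robot touching nothing.
It also fails if it takes over 61 s, if anything falls off the work surface, if the arm or the gripper's body presses on something with over 40 N, if the wrist force passes 120 N, or if a joint passes its speed limit or range.

## Working session

There is one attempt and no reset: what is moved stays moved. The work goes in short steps, Python scripts to look and compute and a tool call to move; the robot and the scene stay as the last step left them, time stands still between calls to the robot, and variables do not carry over. Pictures are saved under pics/ and viewed, and the job is handed in when it is done.

Besides the shell and the picture viewer there is one more tool, called after ">>>" in YAML: its name, and indented under it one key for each argument. drive_tool: Moves the arm, as the interface text tells. Its arguments: {"type":"object","properties":{"fingers":{"type":"array"},"travel":{"type":"array"},"twist":{"type":"array"}},"required":["fingers","travel","twist"]}

```bash
mkdir -p pics; python3 - <<'E'
from plant import ctrl
import cv2,numpy as np,pickle
s=ctrl.sense();print(s)
for n in("scene","top"):
    c=ctrl.capture(n);pickle.dump(c,open(n+"0.pkl","wb"))
    cv2.imwrite(f"pics/{n}0.png",c["img"][:,:,::-1])
    print(n,c["fx"],c["fy"],c["cx"],c["cy"],c["distortion"]);print(np.round(c["world_from_camera"],3))
E
```

```text
{'clock': 0.0, 'q': array([-1.34903670e+00,  1.50999968e-01,  1.43802724e+00, -7.78733451e-06,
        1.55383301e+00, -1.34001673e-01]), 'dq': array([-0.00183202, -0.00306621,  0.00113998, -0.00012972,  0.00024593,
        0.00124146]), 'joint_efforts': array([-1.01558773e-03, -7.13075781e+01, -5.70859766e+01, -2.75114389e-04,
        9.12925811e-03,  8.21442882e-05]), 'tcp_pos': array([ 0.20019611, -0.53875014,  0.2306694 ]), 'orientation': array([-3.14033541e+00, -1.61632004e-04,  3.55761332e-01]), 'wrist_force': array([-0.21844241, -0.28583214, -0.30623827]), 'moment': array([-0.07277168, -0.03375701, -0.05545199]), 'width': 0.998498134995012}
scene 444.5444092424232 444.5444092424232 314.8943187260717 197.1258710377049 [-0.00662607  0.          0.          0.          0.        ]
[[ 0.389 -0.712  0.585  1.308]
 [ 0.921  0.302 -0.244 -0.274]
 [-0.003  0.634  0.773  1.119]
 [ 0.     0.     0.     1.   ]]
top 489.58290325211806 489.58290325211806 319.17744691561535 186.27646146173672 [-0.1439705  0.         0.         0.         0.       ]
[[ 0.024  0.983 -0.179  0.291]
 [-1.     0.027  0.014  0.055]
 [ 0.019  0.179  0.984  1.565]
 [ 0.     0.     0.     1.   ]]
```

View pics/scene0.png

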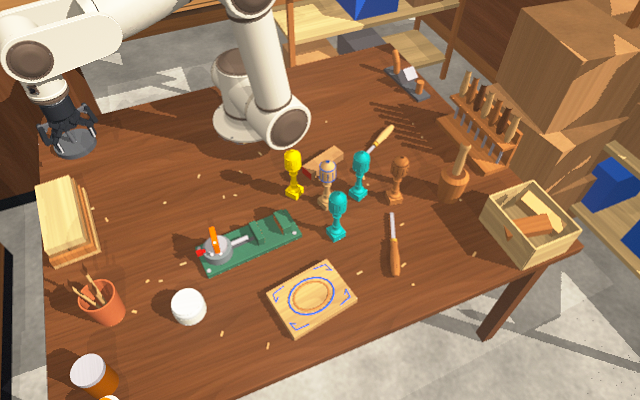

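View pics/top0.png

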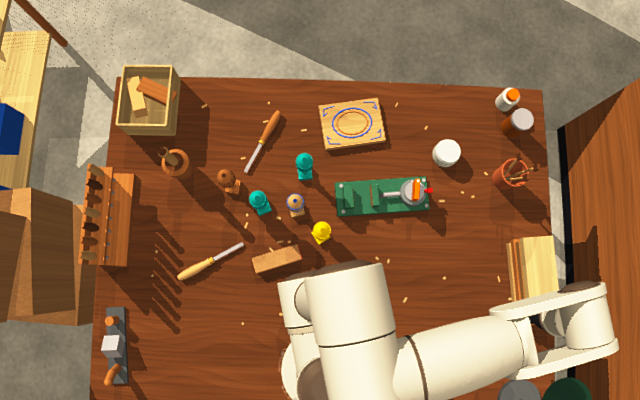

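The scene picture shows these lookalikes: yellow (292,175), turquoise (360,172) and (337,215), reddish-brown (399,178), and the pale one with blue marks at (327,180). In the top picture they are yellow (321,232), turquoise (260,202) and (305,165), brown (228,180) and pale (296,205). I choose the pale one and check it in a close crop.

```bash
cat > h.py <<'E'
import cv2,numpy as np,pickle
def ld(n): return pickle.load(open(n+".pkl","rb"))
def ray(c,u,v):
    K=np.array([[c["fx"],0,c["cx"]],[0,c["fy"],c["cy"]],[0,0,1]])
    p=cv2.undistortPoints(np.array([[[u,v]]],float),K,np.array(c["distortion"],float))[0,0]
    T=np.array(c["world_from_camera"]);d=T[:3,:3]@np.array([p[0],-p[1],-1]);return T[:3,3],d/np.linalg.norm(d)
def onz(c,u,v,z):
    o,d=ray(c,u,v);return o+d*(z-o[2])/d[2]
def tri(c1,p1,c2,p2):
    o1,d1=ray(c1,*p1);o2,d2=ray(c2,*p2)
    A=np.stack([d1,-d2],1);s=np.linalg.lstsq(A,o2-o1,rcond=None)[0]
    a=o1+s[0]*d1;b=o2+s[1]*d2;return (a+b)/2,np.linalg.norm(a-b)
def proj(c,P):
    K=np.array([[c["fx"],0,c["cx"]],[0,c["fy"],c["cy"]],[0,0,1]])
    T=np.linalg.inv(np.array(c["world_from_camera"]));q=T[:3,:3]@np.array(P,float)+T[:3,3];q=q*[1,-1,-1]
    return cv2.projectPoints(q[None],np.zeros(3),np.zeros(3),K,np.array(c["distortion"],float))[0][0,0]
def crop(c,x0,y0,x1,y1,k,f):
    cv2.imwrite(f,cv2.resize(c["img"][y0:y1,x0:x1,::-1],None,fx=k,fy=k,interpolation=cv2.INTER_CUBIC))
E
python3 - <<'E'
from h import *
crop(ld("scene0"),270,140,430,250,5,"pics/a1.png")
crop(ld("top0"),210,150,340,250,6,"pics/a2.png")
crop(ld("top0"),325,165,445,225,6,"pics/a3.png")
crop(ld("scene0"),185,200,310,280,6,"pics/a4.png")
E
```

```text
(no output)
```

View pics/a1.png

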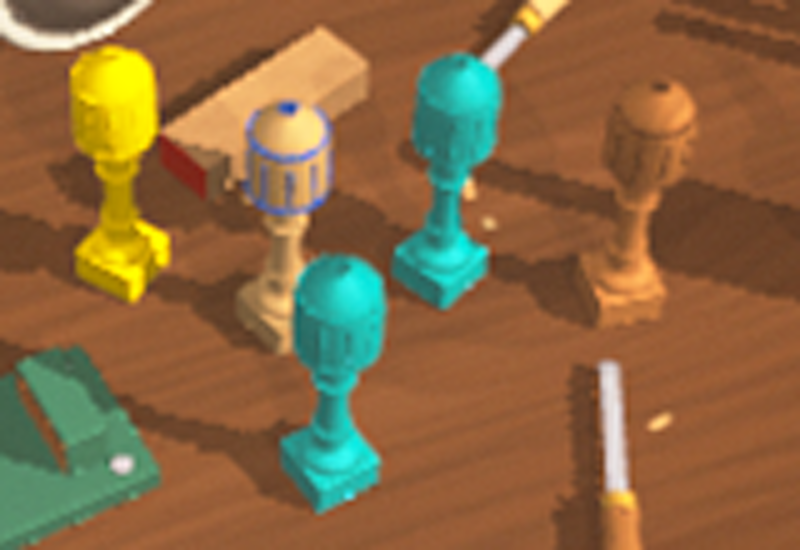

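View pics/a2.png

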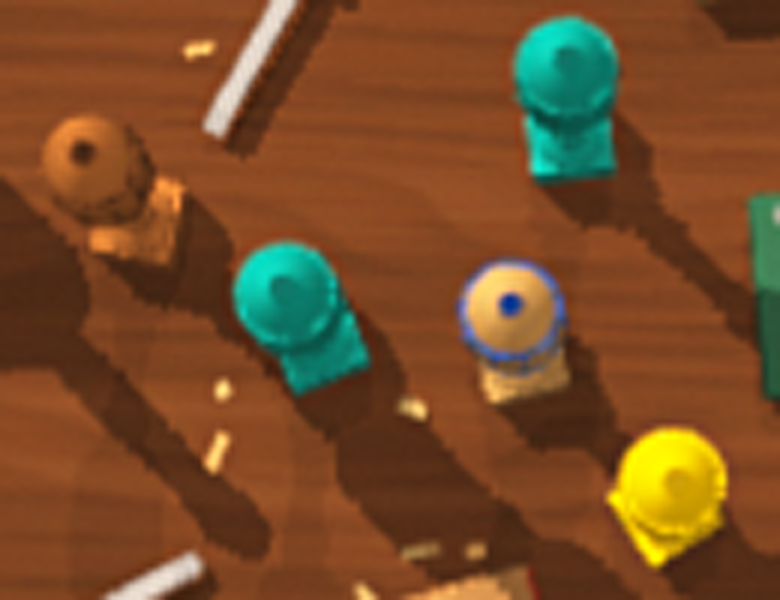

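View pics/a3.png

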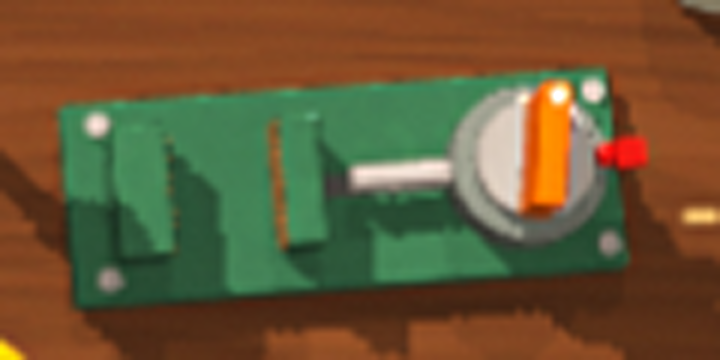

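View pics/a4.png

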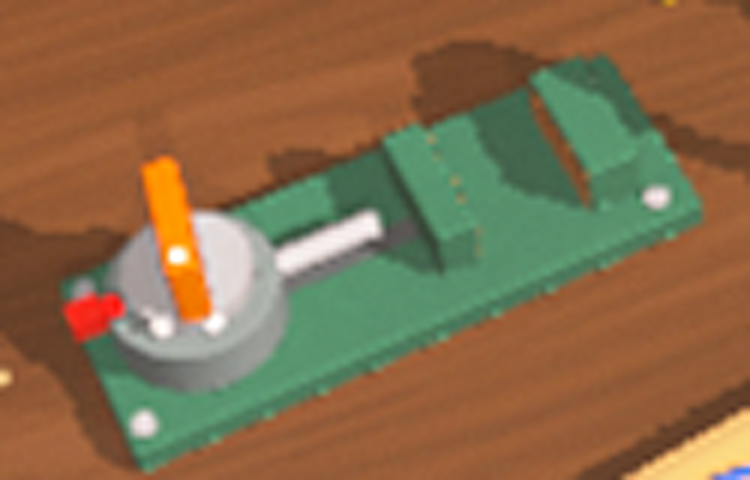

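The pale, blue-ringed one is clearly the one at scene (327,180) and top (295,205). Its foot is partly hidden by the turquoise one in the scene view. The clamp is seen in full, with the knob bar roughly across it. Next I measure.

```bash
cat > m.py <<'E'
from h import *
s=ld("scene0");t=ld("top0")
T=lambda x,y,ox,oy,k:((x+.5)/k-.5+ox,(y+.5)/k-.5+oy)
p,e=tri(t,T(510,303,210,150,6),s,T(288,107,270,140,5));print("pale tip",p,e)
p=onz(t,*T(510,303,210,150,6),.196);print("top at .196",p, "scene",onz(s,*T(288,107,270,140,5),.196))
# foot near edge
for z in(0,.026):
    a=onz(t,*T(488,403,210,150,6),z);b=onz(t,*T(570,384,210,150,6),z);d=b-a;print("foot",z,a[:2],b[:2],np.hypot(*d[:2]),np.degrees(np.arctan2(d[1],d[0])))
# clamp top-plane corners
loc=np.array([[55,75],[55,-225],[-55,-225],[-55,75]])/1e3
cs=[(60,107),(607,68),(628,266),(78,306)]
for z in(.02,.01,0):
    W=np.array([onz(t,*T(*q,325,165,6),z)[:2] for q in cs])
    lc=loc.mean(0);wc=W.mean(0);H=(loc-lc).T@(W-wc);a=np.arctan2(H[0,1]-H[1,0],H[0,0]+H[1,1])
    R=np.array([[np.cos(a),-np.sin(a)],[np.sin(a),np.cos(a)]]);o=wc-R@lc
    print("clamp z",z,o,np.degrees(a),np.linalg.norm(W-np.roll(W,1,0),axis=1))
# features: fixed jaw top inner edge, moving jaw top inner edge at z=.055
for nm,q in dict(fj=[(165,128),(175,252)],mj=[(270,120),(284,247)]).items():
    P=[onz(t,*T(*x,325,165,6),.055)[:2] for x in q];d=P[0]-P[1];print(nm,P,np.hypot(*d),np.degrees(np.arctan2(d[1],d[0])))
P=[onz(t,*T(*x,325,165,6),.111)[:2] for x in [(557,84),(537,210)]];d=P[0]-P[1];print("bar",P,(P[0]+P[1])/2,np.hypot(*d),np.degrees(np.arctan2(d[1],d[0])))
E
python3 m.py
```

```text
pale tip [0.49921148 0.10303235 0.19612311] 0.0014531602240433063
top at .196 [0.49948616 0.10371956 0.196     ] scene [0.49891099 0.10237676 0.196     ]
foot 0 [0.47483688 0.12068057] [0.4862672  0.07709124] 0.04506308827526061 -75.30630488506146
foot 0.026 [0.47178805 0.11959357] [0.48302843 0.07672858] 0.04431426214565149 -75.3063048850615
clamp z 0.02 [ 0.54087962 -0.09580611] 5.650093560302195 [0.10760293 0.29844238 0.10858886 0.29669579]
clamp z 0.01 [ 0.54254279 -0.09726735] 5.650093560302203 [0.10829955 0.3003745  0.10929186 0.29861661]
clamp z 0 [ 0.54420597 -0.09872859] 5.6500935603022 [0.10899617 0.30230662 0.10999487 0.30053742]
fj [array([ 0.57075542, -0.07020822]), array([ 0.50538107, -0.07622684])] 0.0656508118979841 5.2600547491343335
mj [array([ 0.57654205, -0.12539673]), array([ 0.50946619, -0.13313016])] 0.06752019497087379 6.576801843703823
bar [array([ 0.58870071, -0.26576425]), array([ 0.52346249, -0.25472694])] [ 0.5560816  -0.26024559] 0.06616530589166789 -9.602634771423322
```

```bash
cat >> m.py <<'E'
print('---')
P=np.array([onz(t,*T(*x,325,165,6),.023)[:2] for x in [(97,125),(592,90),(610,243),(110,279)]])
print("bolts mean",P.mean(0),[np.degrees(np.arctan2(*(-(P[i]-P[j])[::-1]*[-1,1]))) for i,j in((0,1),(3,2))], "origin",P.mean(0)+.075*np.array([-np.sin(.0986),np.cos(.0986)]))
S=[onz(s,*T(*x,185,200,6),.023)[:2] for x in [(656,197),(143,424)]];print("scene bolts",S,"top same",P[0],P[1])
print("dot",tri(t,T(558,94,325,165,6),s,T(178,255,185,200,6)))
o=np.array([.541,-.096]);a=.0986;R=np.array([[np.cos(a),-np.sin(a)],[np.sin(a),np.cos(a)]])
th=.28
for c,box,n in((t,(325,165,445,225),"t"),(s,(185,200,310,280),"s")):
    k=6;im=cv2.resize(c["img"][box[1]:box[3],box[0]:box[2],::-1],None,fx=k,fy=k,interpolation=cv2.INTER_CUBIC)
    def L(pts,z,col,im=im,c=c,box=box):
        q=[]
        for x in pts:
            w=o+R@np.array(x);u=proj(c,[*w,z]);q.append(((u-box[:2]+.5)*k-.5))
        cv2.polylines(im,[np.int32(np.round(q))],True,col,1)
    L(loc,.02,(255,255,255));L([[.035,.022],[-.035,.022]],.055,(255,255,0));f=-(.04-.02*th);L([[.035,f],[-.035,f]],.055,(255,255,0))
    ct,st=np.cos(-th),np.sin(-th)
    L([[x*ct-y*st,x*st+y*ct-.170] for x,y in((.032,.008),(.032,-.008),(-.032,-.008),(-.032,.008))],.111,(255,0,255))
    cv2.imwrite(f"pics/ov_{n}.png",im)
E
python3 m.py | sed -n '/---/,$p'
```

```text
---
bolts mean [ 0.54911418 -0.17464167] [np.float64(84.3224603226861), np.float64(84.46115832464832)] origin [ 0.54173116 -0.10000595]
scene bolts [array([ 0.579366  , -0.03879407]), array([ 0.605997  , -0.30704991])] top same [ 0.57730566 -0.03643595] [ 0.60394435 -0.30438402]
dot (array([ 0.58335664, -0.26721133,  0.11083674]), np.float64(0.001935110839799708))
```

```bash
python3 -c "
import cv2,numpy as np
a=cv2.imread('pics/ov_t.png');b=cv2.imread('pics/ov_s.png');cv2.imwrite('pics/ov.png',cv2.resize(np.vstack([np.pad(a,((0,0),(0,b.shape[1]-a.shape[1]),(0,0))),b]),None,fx=.71,fy=.71))"
```

```text
(no output)
```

View pics/ov.png

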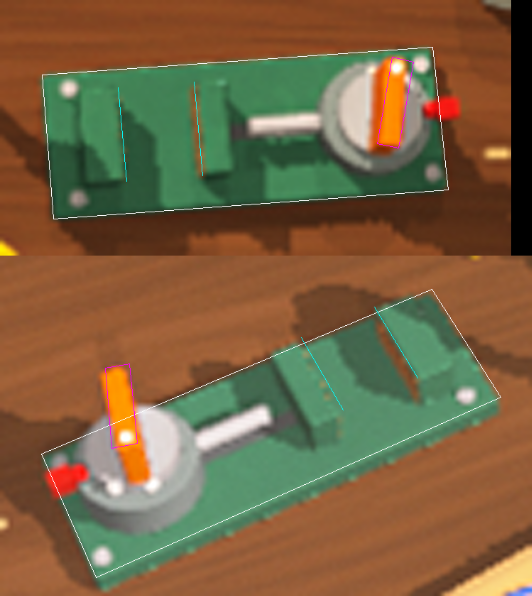

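```bash
cat > n.py <<'E'
from h import *
t=ld("top0");s=ld("scene0")
T=lambda x,y,ox,oy,k:((x+.5)/k-.5+ox,(y+.5)/k-.5+oy)
p0=np.array([.4992,.103])
hs=cv2.cvtColor(t["img"],cv2.COLOR_RGB2HSV)
for n,q in dict(turqNear=(568,58),turqL=(288,288),yellow=(674,482),dark=(84,152)).items():
    P=onz(t,*T(*q,210,150,6),.196)[:2];d=P-p0;print(n,P.round(3),"dist",np.hypot(*d).round(3),"dir deg",np.degrees(np.arctan2(d[1],d[0])).round(0))
# foot edges of pale in top: left edge? blue mask in both views for ring centre check
for c,n in((t,"t"),(s,"s")):
    hs=cv2.cvtColor(c["img"],cv2.COLOR_RGB2HSV);m=cv2.inRange(hs,(105,90,60),(130,255,255))
    b=(280,190,312,215) if n=="t" else (312,155,342,190)
    ys,xs=np.nonzero(m[b[1]:b[3],b[0]:b[2]]);xs+=b[0];ys+=b[1]
    print(n,len(xs),"bbox",xs.min(),xs.max(),ys.min(),ys.max())
print(proj(t,[*p0,.172]),proj(s,[*p0,.172]),proj(s,[*p0,.136]))
E
python3 n.py
```

```text
turqNear [0.619 0.08 ] dist 0.122 dir deg -11.0
turqL [0.504 0.209] dist 0.106 dir deg 88.0
yellow [0.417 0.025] dist 0.114 dir deg -136.0
dark [0.567 0.309] dist 0.217 dir deg 72.0
t 25 bbox 288 303 195 209
s 22 bbox 320 334 161 182
[295.0844433  201.45136199] [327.28549202 166.73532596] [327.0636046  175.02964011]
```

>>> drive_tool:
  fingers: [1,1,1,1,1,1,1,1,1,1]
  travel:
    - [1.5,-1.5,-0.8]
    - [2.8,-2.8,-0.8]
    - [2.8,-2.8,-0.8]
    - [2.8,-2.8,-0.8]
    - [2.8,-2.8,-0.8]
    - [2.8,-2.8,0]
    - [2.8,-2.8,0]
    - [2.8,-2.8,0]
    - [2.8,-2.8,0]
    - [2.8,-2.8,0]
  twist: [0,0,0,0,0,0,0,0,0,0]

```text
clock: 1.1
tcp_pos: [0.3577, -0.1941, 0.2712]
orientation: [-3.141, -0.0, 0.355]
wrist_force: [1.3, -1.3, -1.1]
width: 0.995
```

>>> drive_tool:
  fingers: [1,1,1,1,1,1,1,1,1,1]
  travel:
    - [2.8,-2.8,0]
    - [2.8,-2.8,0]
    - [2.8,-2.8,0]
    - [2.8,-2.8,0]
    - [2.8,-2.8,0]
    - [2.8,-2.8,0]
    - [2.8,-2.8,0]
    - [2,-1.9,0]
    - [1.4,-1.4,0]
    - [0,0,0]
  twist: [0,0,0,0,0,0,0,0,0,0]

```text
clock: 2.1
tcp_pos: [0.4937, 0.101, 0.2706]
orientation: [-3.141, 0.001, 0.358]
wrist_force: [0.7, 0.4, -0.8]
width: 0.999
```

>>> drive_tool:
  fingers: [1,1,1,1]
  travel:
    - [0,0,0]
    - [0,0,0]
    - [0,0,0]
    - [0,0,0]
  twist: [-6,-6,-5.6,0]

```text
clock: 2.5
tcp_pos: [0.4931, 0.0986, 0.2712]
orientation: [-3.141, 0.0, 0.664]
wrist_force: [-0.1, -0.1, 0.2]
width: 1.002
```

>>> drive_tool:
  fingers: [1,1,1,1,1,1,1,1,1,1]
  travel:
    - [0.75,0,0]
    - [0,0,1]
    - [0,0,1.8]
    - [0,0,2]
    - [0,0,2]
    - [0,0,2]
    - [0,0,2]
    - [0,0,1.8]
    - [0,0,1.3]
    - [0,0,0]
  twist: [0,0,0,0,0,0,0,0,0,0]

```text
clock: 3.5
tcp_pos: [0.4984, 0.1037, 0.1304]
orientation: [-3.14, 0.002, 0.662]
wrist_force: [-0.3, -0.4, 0.1]
width: 1.001
```

```bash
cat > look.py <<'E'
import sys
from plant import ctrl
from h import *
n=sys.argv[1]
for c in("scene","top"):
    k=ctrl.capture(c);pickle.dump(k,open(c+n+".pkl","wb"))
s=ctrl.sense();print(s["clock"],s["tcp_pos"].round(4),s["orientation"].round(4),s["wrist_force"].round(2),s["moment"].round(3),s["width"])
a=ld("scene"+n)["img"];b=ld("top"+n)["img"]
x=[int(v) for v in sys.argv[2:]]
A=cv2.resize(a[x[1]:x[3],x[0]:x[2],::-1],(400,400),interpolation=cv2.INTER_CUBIC)
B=cv2.resize(b[x[5]:x[7],x[4]:x[6],::-1],(400,400),interpolation=cv2.INTER_CUBIC)
cv2.imwrite(f"pics/look{n}.png",np.hstack([A,B]))
E
python3 look.py 1 270 130 370 230 250 160 350 260
```

```text
3.6 [0.4994 0.1037 0.1326] [-3.1415e+00 -1.0000e-04  6.6250e-01] [-0.87  1.25 -0.21] [-0.069  0.03  -0.015] 1.0018683635352414
```

View pics/look1.png

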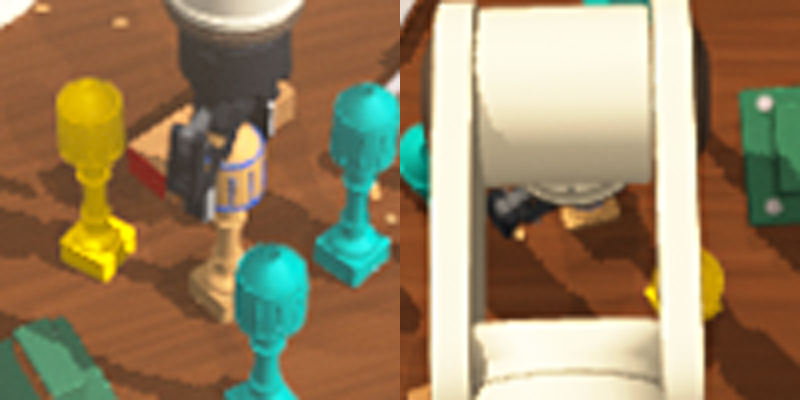

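The scene view shows the fingers straddling the head at (325,175), with the neighbours clear. I'm closing.

>>> drive_tool:
  fingers: [0.85,0.75,0.68,0.64,0.6,0.55,0.5,0.45,0.4,0.4]
  travel:
    - [0,0,0]
    - [0,0,0]
    - [0,0,0]
    - [0,0,0]
    - [0,0,0]
    - [0,0,0]
    - [0,0,0]
    - [0,0,0]
    - [0,0,0]
    - [0,0,0]
  twist: [0,0,0,0,0,0,0,0,0,0]

```text
clock: 4.6
tcp_pos: [0.4996, 0.1037, 0.1328]
orientation: [3.141, -0.001, 0.663]
wrist_force: [1.0, -0.6, 6.2]
width: 0.569
```

```bash
python3 look.py 2 270 130 370 230 250 160 350 260
```

```text
4.7 [0.4996 0.1037 0.1328] [ 3.141e+00 -9.000e-04  6.630e-01] [ 0.22 -0.42  5.51] [-0.006 -0.022 -0.032] 0.5776282089815896
```

View pics/look2.png

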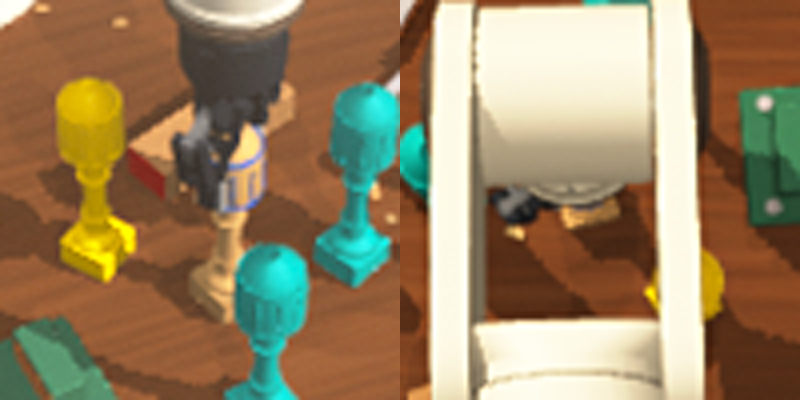

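Gripped (width 0.575 ≈ 50 mm) and upright. I'm lifting slowly.

>>> drive_tool:
  fingers: [0.4,0.4,0.4,0.4,0.4,0.4,0.4,0.4,0.4,0.4]
  travel:
    - [0,0,-0.3]
    - [0,0,-0.6]
    - [0,0,-1]
    - [0,0,-1.2]
    - [0,0,-1.4]
    - [0,0,-1.4]
    - [0,0,-1.2]
    - [0,0,-0.9]
    - [0,0,-0.6]
    - [0,0,-0.3]
  twist: [0,0,0,0,0,0,0,0,0,0]

```text
clock: 5.7
tcp_pos: [0.4993, 0.1037, 0.2218]
orientation: [3.142, -0.0, 0.663]
wrist_force: [0.3, 0.3, -2.3]
width: 0.572
```

```bash
python3 look.py 3 270 100 370 200 250 160 350 260
```

```text
5.8 [0.4993 0.1037 0.2214] [-3.1415e+00 -1.0000e-04  6.6300e-01] [ 0.03  0.69 -2.03] [ 0.027 -0.006 -0.013] 0.5678000161519198
```

View pics/look3.png

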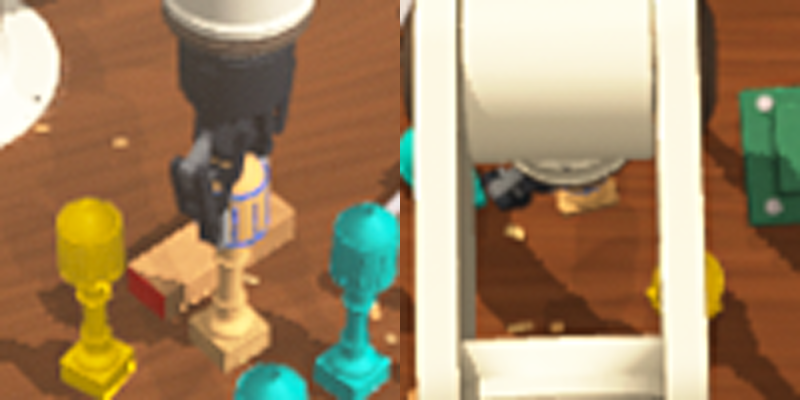

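Held upright at scene (328,160), and the foot is now fully visible. I measure its yaw.

```bash
python3 -c "
from h import *
crop(ld('scene3'),305,150,355,200,12,'pics/f.png')"
```

```text
(no output)
```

View pics/f.png

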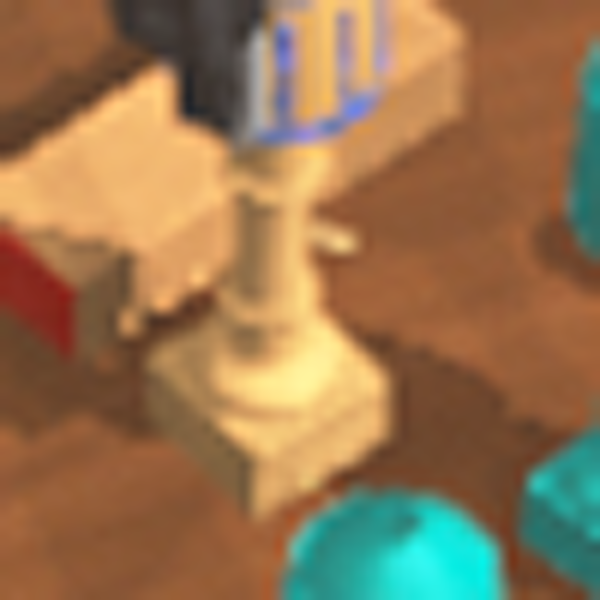

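```bash
python3 - <<'E'
from h import *
s=ld("scene3")
for z,q in((.115,[(150,368),(258,455),(392,372)]),(.089,[(155,405),(258,518),(390,432)])):
    P=[onz(s,(x+.5)/12-.5+305,(y+.5)/12-.5+150,z)[:2] for x,y in q]
    for a,b in((0,1),(1,2)):
        d=P[b]-P[a];print(z,np.hypot(*d).round(4),np.degrees(np.arctan2(d[1],d[0])).round(1))
    print("centre",(P[0]+P[2])/2)
E
```

```text
0.115 0.0393 19.9
0.115 0.0437 105.9
centre [0.50186805 0.1024215 ]
0.089 0.0458 11.4
0.089 0.0445 107.0
centre [0.49626137 0.10577837]
```

>>> drive_tool:
  fingers: [0.4,0.4,0.4,0.4,0.4,0.4,0.4,0.4,0.4,0.4]
  travel:
    - [0,0,0]
    - [0,0,0]
    - [0,0,0]
    - [0,0,0]
    - [0,0,0]
    - [-0.1,0.3,0]
    - [-0.2,0.6,0]
    - [-0.3,0.9,0]
    - [-0.3,1,0]
    - [-0.3,1,0]
  twist: [1.5,2.2,2.4,2.2,1.4,0,0,0,0,0]

```text
clock: 6.8
tcp_pos: [0.5069, 0.0634, 0.2213]
orientation: [-3.142, -0.0, 0.494]
wrist_force: [-0.3, 0.9, -1.2]
width: 0.572
```

>>> drive_tool:
  fingers: [0.4,0.4,0.4,0.4,0.4,0.4,0.4,0.4,0.4,0.4]
  travel:
    - [-0.3,1,0]
    - [-0.3,1,0]
    - [-0.3,1,0]
    - [-0.3,1,0]
    - [-0.3,1,0]
    - [-0.3,1,0]
    - [-0.3,1,0]
    - [-0.3,1,0]
    - [-0.3,1,0]
    - [-0.3,1,0]
  twist: [0,0,0,0,0,0,0,0,0,0]

```text
clock: 7.8
tcp_pos: [0.5278, -0.0385, 0.2213]
orientation: [-3.141, -0.0, 0.494]
wrist_force: [-0.6, -0.4, -1.0]
width: 0.569
```

>>> drive_tool:
  fingers: [0.4,0.4,0.4,0.4,0.4,0.4,0.4,0.4,0.4,0.4]
  travel:
    - [-0.3,1,0]
    - [-0.3,1,0]
    - [-0.3,1,0]
    - [-0.3,1,0]
    - [-0.3,1,0]
    - [-0.2,0.7,0]
    - [-0.1,0.4,0]
    - [-0.1,0.2,0]
    - [0,0,0]
    - [0,0,0]
  twist: [0,0,0,0,0,0,0,0,0,0]

```text
clock: 8.8
tcp_pos: [0.5408, -0.1019, 0.2213]
orientation: [-3.141, -0.0, 0.494]
wrist_force: [0.1, -0.4, -1.5]
width: 0.571
```

```bash
python3 look.py 4 190 150 310 270 310 140 430 260; python3 -c "
from h import *
crop(ld('scene4'),220,150,310,260,6,'pics/f4.png')"
```

```text
8.9 [ 0.5408 -0.1019  0.2214] [-3.1415e+00 -1.0000e-04  4.9410e-01] [ 0.4  -0.11 -2.13] [ 0.001  0.034 -0.018] 0.5740845061944424
```

View pics/look4.png

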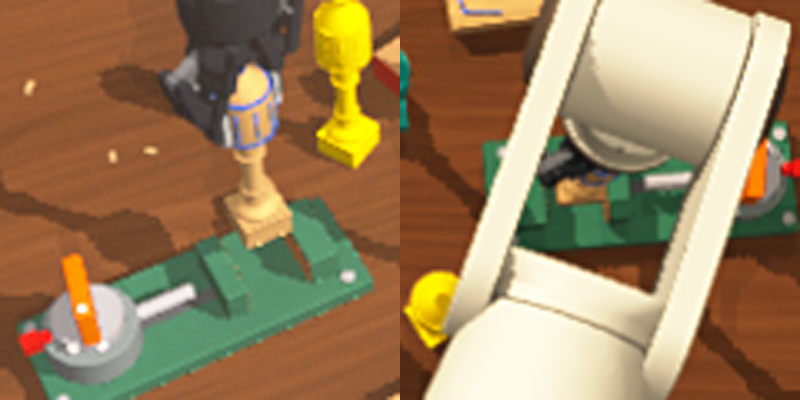

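View pics/f4.png

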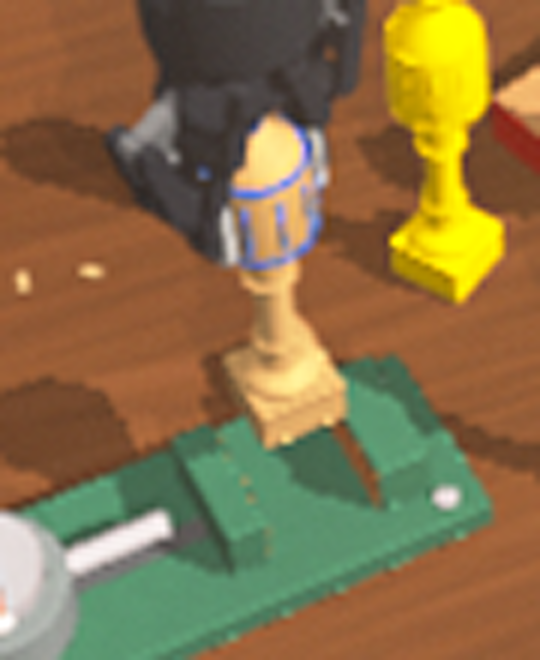

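```bash
python3 - <<'E'
from h import *
s=ld("scene4")
F=lambda x,y,z:onz(s,(x+.5)/6-.5+220,(y+.5)/6-.5+150,z)[:2]
for z,q in((.1145,[(224,355),(266,412),(345,378)]),(.0885,[(230,388),(266,447),(345,412)])):
    P=[F(*x,z) for x in q]
    for a,b in((0,1),(1,2)):
        d=P[b]-P[a];print(z,np.hypot(*d).round(4),np.degrees(np.arctan2(d[1],d[0])).round(1))
    print("centre",(P[0]+P[2])/2)
print("fixed jaw top inner",F(342,420,.055),F(385,482,.055),"moving",F(210,430,.055),F(268,530,.055))
E
```

```text
0.1145 0.0407 10.7
0.1145 0.0412 96.1
centre [ 0.53977369 -0.10202282]
0.0885 0.0406 6.7
0.0885 0.042 96.6
centre [ 0.53982298 -0.10288279]
fixed jaw top inner [ 0.53723439 -0.07638927] [ 0.58075342 -0.06980191] moving [ 0.5175063 -0.1385644] [ 0.58518449 -0.13131864]
```

The foot is square to the clamp within about 1° and within 1–2 mm of mid-gap. I apply a small correction, then lower slowly.

>>> drive_tool:
  fingers: [0.4,0.4,0.4,0.4,0.4,0.4,0.4,0.4,0.4,0.4]
  travel:
    - [0.05,0.15,0]
    - [0,0,0.4]
    - [0,0,0.7]
    - [0,0,0.9]
    - [0,0,0.9]
    - [0,0,0.9]
    - [0,0,0.9]
    - [0,0,0.7]
    - [0,0,0.5]
    - [0,0,0.3]
  twist: [0.8,0,0,0,0,0,0,0,0,0]

```text
clock: 9.9
tcp_pos: [0.5419, -0.1032, 0.1588]
orientation: [-3.141, 0.0, 0.48]
wrist_force: [-0.3, 0.2, -1.2]
width: 0.574
```

>>> drive_tool:
  fingers: [0.4,0.4,0.4,0.4,0.4]
  travel:
    - [0,0,0.2]
    - [0,0,0.15]
    - [0,0,0.1]
    - [0,0,0]
    - [0,0,0]
  twist: [0,0,0,0,0]

```text
clock: 10.4
tcp_pos: [0.542, -0.1033, 0.155]
orientation: [3.142, -0.0, 0.48]
wrist_force: [-0.3, 0.2, -1.8]
width: 0.57
```

>>> drive_tool:
  fingers: [0.4,0.4,0.4,0.4,0.4]
  travel:
    - [0,0,0.07]
    - [0,0,0.07]
    - [0,0,0]
    - [0,0,0]
    - [0,0,0]
  twist: [0,0,0,0,0]

```text
clock: 10.9
tcp_pos: [0.542, -0.1033, 0.1534]
orientation: [-3.141, -0.0, 0.48]
wrist_force: [-0.8, -0.7, -1.2]
width: 0.573
```

```bash
python3 look.py 5 215 150 305 240 310 140 430 260
```

```text
11.0 [ 0.542  -0.1033  0.1534] [-3.1415 -0.      0.4797] [ 0.38  0.84 -1.48] [-0.006 -0.     0.009] 0.5669287117259293
```

View pics/look5.png

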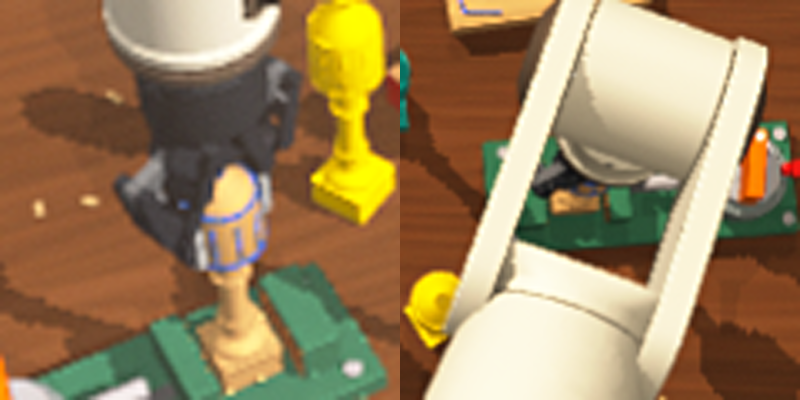

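The foot is between the jaws with gaps on both sides and not yet touching the bed. I lower it in fine steps.

>>> drive_tool:
  fingers: [0.4,0.4,0.4]
  travel:
    - [0,0,0.05]
    - [0,0,0]
    - [0,0,0]
  twist: [0,0,0]

```text
clock: 11.3
tcp_pos: [0.5419, -0.1033, 0.1529]
orientation: [-3.141, -0.0, 0.48]
wrist_force: [-0.2, -1.4, -1.4]
width: 0.576
```

>>> drive_tool:
  fingers: [0.4,0.4,0.4]
  travel:
    - [0,0,0.05]
    - [0,0,0]
    - [0,0,0]
  twist: [0,0,0]

```text
clock: 11.6
tcp_pos: [0.5421, -0.1033, 0.1528]
orientation: [3.141, -0.0, 0.48]
wrist_force: [-1.0, -0.5, 6.3]
width: 0.571
```

Contact at TCP z = 0.1528, as predicted. I open slowly.

>>> drive_tool:
  fingers: [0.55,0.58,0.6,0.62,0.65,0.7,0.75,0.85,0.95,1]
  travel:
    - [0,0,0]
    - [0,0,0]
    - [0,0,0]
    - [0,0,0]
    - [0,0,0]
    - [0,0,0]
    - [0,0,0]
    - [0,0,0]
    - [0,0,0]
    - [0,0,0]
  twist: [0,0,0,0,0,0,0,0,0,0]

```text
clock: 12.6
tcp_pos: [0.5419, -0.1033, 0.1524]
orientation: [-3.141, -0.0, 0.48]
wrist_force: [-0.3, -0.3, -0.7]
width: 1.004
```

```bash
python3 look.py 6 215 150 305 240 310 140 430 260
```

```text
12.7 [ 0.542  -0.1033  0.1524] [-3.1415e+00 -1.0000e-04  4.7970e-01] [ 0.17 -0.3  -0.11] [ 0.002 -0.025  0.016] 1.003143187611127
```

View pics/look6.png

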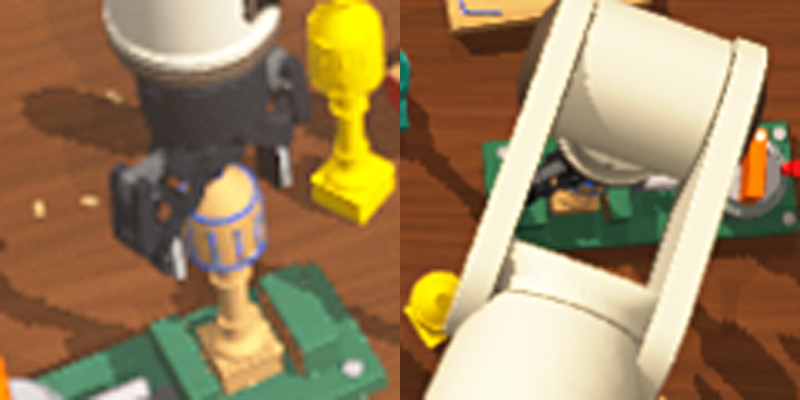

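Released and standing upright. I raise straight up, then refine the knob's position.

>>> drive_tool:
  fingers: [1,1,1,1,1,1,1,1,1,1]
  travel:
    - [0,0,-0.3]
    - [0,0,-0.7]
    - [0,0,-1.2]
    - [0,0,-1.5]
    - [0,0,-1.5]
    - [0,0,-1.5]
    - [0,0,-1.5]
    - [0,0,-1.5]
    - [0,0,-1]
    - [0,0,-0.3]
  twist: [0,0,0,0,0,0,0,0,0,0]

```text
clock: 13.7
tcp_pos: [0.5422, -0.1034, 0.2637]
orientation: [3.141, -0.001, 0.48]
wrist_force: [-0.5, 0.7, 0.3]
width: 1.0
```

```bash
python3 look.py 7 190 190 270 270 380 160 440 220
```

```text
13.8 [ 0.542  -0.1033  0.2625] [-3.1416e+00 -1.0000e-04  4.7970e-01] [-0.5   0.19 -0.5 ] [ 0.025 -0.002  0.052] 1.00196259623311
```

View pics/look7.png

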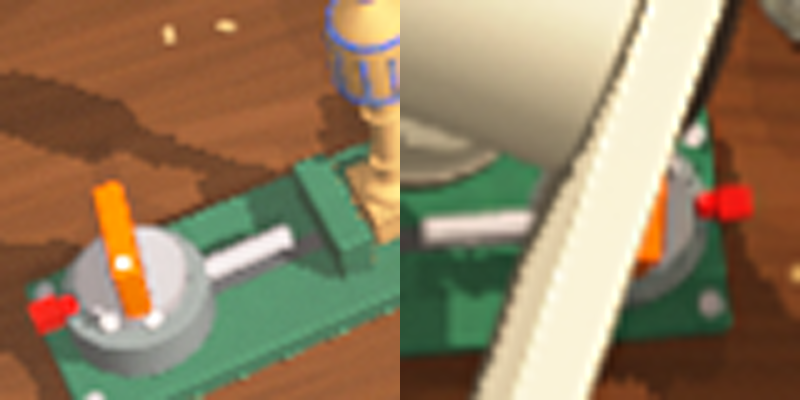

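```bash
python3 - <<'E'
from h import *
s=ld("scene7");t=ld("top0")
for c,b,n in((s,(195,215,230,262),"s"),(t,(400,175,430,210),"t")):
    im=c["img"];hs=cv2.cvtColor(im,cv2.COLOR_RGB2HSV);m=cv2.inRange(hs,(8,190,90),(22,255,255))
    # upsampled soft edges
    k=8;cr=cv2.resize(im[b[1]:b[3],b[0]:b[2]],None,fx=k,fy=k,interpolation=cv2.INTER_CUBIC)
    hs=cv2.cvtColor(cr,cv2.COLOR_RGB2HSV);m=cv2.inRange(hs,(9,190,100),(20,255,255))
    top=cv2.inRange(hs,(9,190,215),(20,255,255))
    nl,lab,st,_=cv2.connectedComponentsWithStats(m);i=1+np.argmax(st[1:,4]);print(n,st[i])
    y0=st[i][1];h=st[i][3]
    for f in np.arange(.08,.98,.1):
        y=int(y0+f*h);xs=np.nonzero(lab[y]==i)[0];
        v=(y+.5)/k-.5+b[1];u=lambda x:(x+.5)/k-.5+b[0]
        A=onz(c,u(xs.min()),v,.111)[:2];B=onz(c,u(xs.max()),v,.111)[:2]
        tt=np.nonzero(top[y])[0]
        print(f.round(2),(A*1e3).round(1),(B*1e3).round(1),"mid",((A+B)/2*1e3).round(1),"w",np.round(np.linalg.norm(A-B)*1e3,1), len(tt))
a=.0986;o=np.array([.541,-.0965]);print("knob pred",o+[-np.sin(a)*-.17,np.cos(a)*-.17])
E
```

```text
s [ 106   87   94  219 9563]
0.08 [ 529.  -272.3] [ 536.2 -255.3] mid [ 532.6 -263.8] w 18.5 49
0.18 [ 538.7 -273.3] [ 546.3 -255.4] mid [ 542.5 -264.4] w 19.4 51
0.28 [ 548.4 -274. ] [ 555.9 -256.2] mid [ 552.2 -265.1] w 19.3 49
0.38 [ 557.8 -275.3] [ 564.7 -258.9] mid [ 561.3 -267.1] w 17.8 48
0.48 [ 568.4 -273.5] [ 574.2 -259.7] mid [ 571.3 -266.6] w 15.0 45
0.58 [ 577.7 -274.5] [ 583.8 -260.1] mid [ 580.8 -267.3] w 15.6 18
0.68 [ 586.7 -275.1] [ 592.6 -261.1] mid [ 589.6 -268.1] w 15.2 46
0.78 [ 596.3 -274.9] [ 601.9 -261.9] mid [ 599.1 -268.4] w 14.1 43
0.88 [ 605.8 -274.9] [ 611.3 -262. ] mid [ 608.5 -268.5] w 14.1 42
t [  98   29   62  180 8375]
0.08 [ 584.2 -255.7] [ 584.3 -260.7] mid [ 584.3 -258.2] w 5.0 14
0.18 [ 577.1 -251.4] [ 577.6 -271.5] mid [ 577.4 -261.4] w 20.2 53
0.28 [ 570.1 -250.9] [ 570.6 -271.4] mid [ 570.4 -261.2] w 20.5 52
0.38 [ 563.1 -250.4] [ 563.7 -271.3] mid [ 563.4 -260.9] w 20.9 54
0.48 [ 556.1 -249.6] [ 556.7 -270.8] mid [ 556.4 -260.2] w 21.3 56
0.58 [ 549.2 -249.9] [ 549.7 -270.4] mid [ 549.4 -260.1] w 20.5 50
0.68 [ 542.2 -249.1] [ 542.8 -270.3] mid [ 542.5 -259.7] w 21.2 49
0.78 [ 535.3 -249. ] [ 535.8 -269.4] mid [ 535.5 -259.2] w 20.4 49
0.88 [ 528.3 -248.2] [ 528.9 -268.2] mid [ 528.6 -258.2] w 20.0 50
knob pred [ 0.55773485 -0.2656743 ]
```

```bash
python3 - <<'E'
from h import *
im=[]
for c,b in((ld("top0"),(398,172,434,212)),(ld("scene7"),(192,212,240,262))):
    k=12 if len(im)==0 else 9.6
    cr=cv2.resize(c["img"][b[1]:b[3],b[0]:b[2],::-1],None,fx=k,fy=k,interpolation=cv2.INTER_NEAREST);im.append(cr)
h=480
cv2.imwrite("pics/kn.png",np.hstack([cv2.resize(i,(int(i.shape[1]*h/i.shape[0]),h)) for i in im])[:, :800])
E
```

```text
(no output)
```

View pics/kn.png

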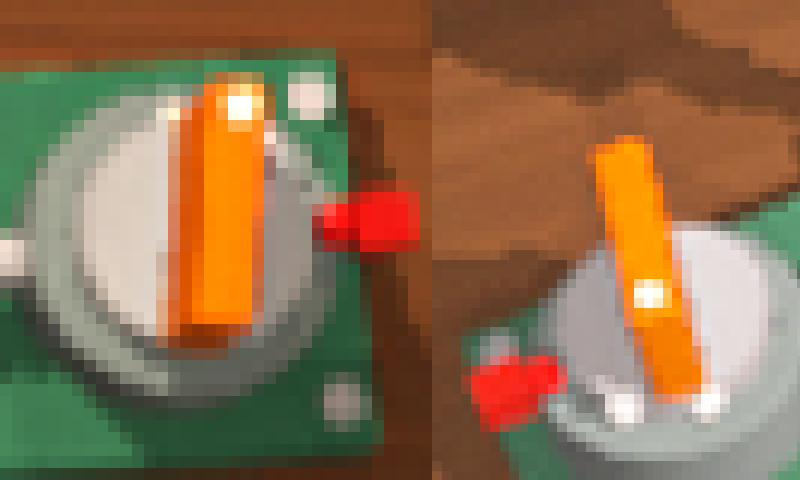

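Bar edges in both views put its yaw at about −3.7° (knob ≈ 0.16 rad) and its axis near (0.5577, −0.265). That agrees with the clamp pose and with the jaw gap. I'm moving over the knob.

>>> drive_tool:
  fingers: [1,1,1,1,1,1,1,1,1,1]
  travel:
    - [-0.5,1.2,0]
    - [-1,2.5,0]
    - [-1.1,2.8,0]
    - [-1.1,2.8,0]
    - [-1.1,2.8,0]
    - [-0.8,2,0]
    - [-0.5,1,0]
    - [0,0,0]
    - [0,0,0]
    - [0,0,0]
  twist: [0,0,0,0,0,0,0,8,8,8]

```text
clock: 14.8
tcp_pos: [0.5575, -0.2651, 0.2622]
orientation: [-3.141, 0.0, 0.055]
wrist_force: [-0.5, -1.0, 0.6]
width: 0.997
```

>>> drive_tool:
  fingers: [1,1,1]
  travel:
    - [0,0,0]
    - [0,0,0]
    - [0,0,0]
  twist: [7.2,0,0]

```text
clock: 15.1
tcp_pos: [0.5575, -0.2651, 0.2623]
orientation: [-3.141, 0.0, -0.061]
wrist_force: [0.3, -1.0, 0.6]
width: 1.0
```

```bash
python3 look.py 8 185 130 305 250 360 130 460 230
```

```text
15.2 [ 0.5575 -0.2652  0.2624] [-3.1414e+00  1.0000e-04 -6.1500e-02] [-0.04 -0.1   0.23] [-0.014  0.016  0.001] 1.0028751771550284
```

View pics/look8.png

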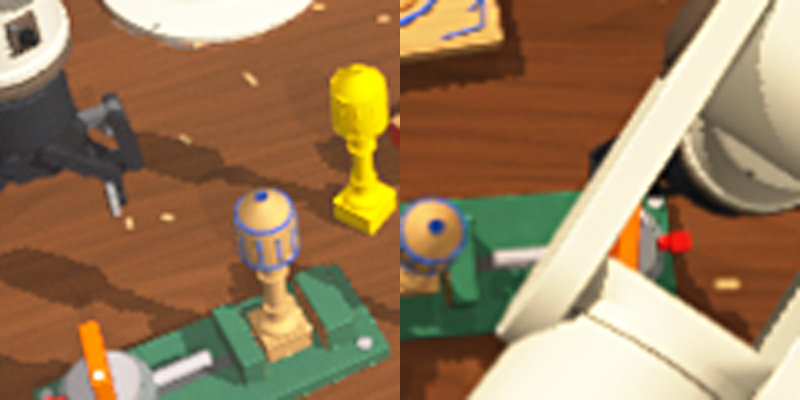

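The finial stands upright in the gap and the gripper is above the knob. I'm descending.

>>> drive_tool:
  fingers: [1,1,1,1,1,1,1,1,1,1]
  travel:
    - [0,0,1]
    - [0,0,2]
    - [0,0,2.5]
    - [0,0,2.5]
    - [0,0,2.5]
    - [0,0,2.5]
    - [0,0,2.2]
    - [0,0,2]
    - [0,0,1.2]
    - [0,0,0.3]
  twist: [0,0,0,0,0,0,0,0,0,0]

```text
clock: 16.2
tcp_pos: [0.5569, -0.265, 0.0737]
orientation: [-3.14, 0.002, -0.064]
wrist_force: [-0.9, -0.1, 0.7]
width: 1.0
```

```bash
python3 look.py 9 185 170 305 290 360 130 460 230
```

```text
16.3 [ 0.5575 -0.2654  0.0754] [-3.1414e+00  1.0000e-04 -6.4400e-02] [0.47 0.17 0.54] [-0.055  0.021 -0.015] 1.003388305829975
```

View pics/look9.png

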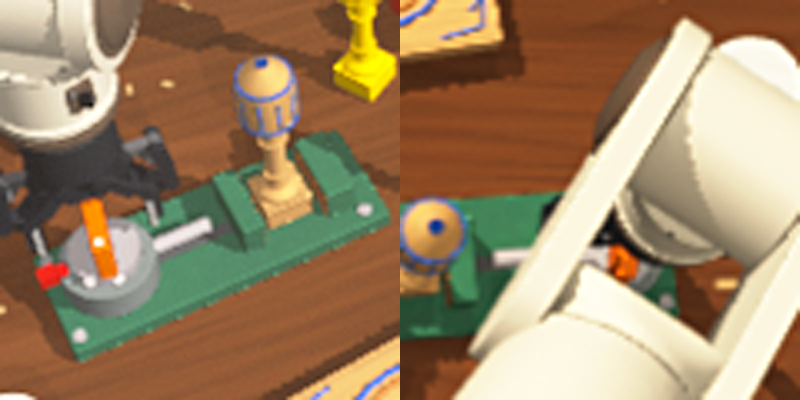

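The bar sits between the fingers. I close in stages.

>>> drive_tool:
  fingers: [0.8,0.6,0.45,0.35,0.3,0.27,0.25,0.25,0.25]
  travel:
    - [0,0,0]
    - [0,0,0]
    - [0,0,0]
    - [0,0,0]
    - [0,0,0]
    - [0,0,0]
    - [0,0,0]
    - [0,0,0]
    - [0,0,0]
  twist: [0,0,0,0,0,0,0,0,0]

```text
clock: 17.2
tcp_pos: [0.5575, -0.2654, 0.0754]
orientation: [-3.141, 0.0, -0.065]
wrist_force: [-0.1, 0.8, -1.0]
width: 0.25
```

```bash
python3 look.py 10 185 180 265 260 380 160 440 220
```

```text
17.3 [ 0.5575 -0.2654  0.0754] [-3.1415e+00  1.0000e-04 -6.4800e-02] [ 0.2  -0.58 -0.71] [-0.046  0.011  0.017] 0.2505978890002775
```

View pics/look10.png

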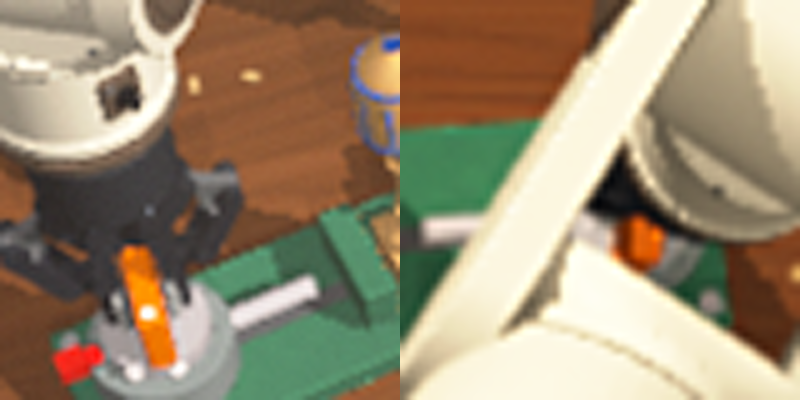

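>>> drive_tool:
  fingers: [0.23,0.21,0.19,0.17,0.15,0.15]
  travel:
    - [0,0,0]
    - [0,0,0]
    - [0,0,0]
    - [0,0,0]
    - [0,0,0]
    - [0,0,0]
  twist: [0,0,0,0,0,0]

```text
clock: 17.9
tcp_pos: [0.5576, -0.2652, 0.0755]
orientation: [-3.141, 0.0, -0.065]
wrist_force: [-0.6, 4.4, 4.3]
width: 0.182
```

>>> drive_tool:
  fingers: [0.1,0.1,0.1,0.1,0.1,0.1,0.1,0.1,0.1,0.1]
  travel:
    - [0,0,0]
    - [0,0,0]
    - [0,0,0]
    - [0,0,0]
    - [0,0,0]
    - [0,0,0]
    - [0,0,0]
    - [0,0,0]
    - [0,0,0]
    - [0,0,0]
  twist: [1,2,3,3,3,3,3,3,3,1]

```text
clock: 18.9
tcp_pos: [0.5577, -0.2647, 0.0755]
orientation: [-3.141, 0.0, -0.503]
wrist_force: [0.2, 10.1, 5.2]
width: 0.178
```

```bash
python3 look.py 11 185 150 285 250 360 150 440 230
```

```text
19.0 [ 0.5577 -0.2647  0.0755] [-3.1405e+00  4.0000e-04 -5.0190e-01] [-0.29  9.44  5.4 ] [ 1.489  0.03  -0.08 ] 0.1792396658231955
```

View pics/look11.png

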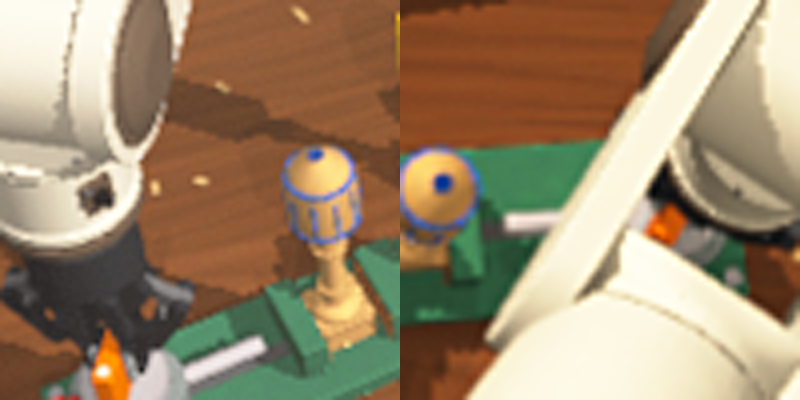

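The knob turns with the gripper (≈0.60 rad), the jaw is advancing and the finial is upright. I continue.

>>> drive_tool:
  fingers: [0.1,0.1,0.1,0.1,0.1,0.1,0.1,0.1]
  travel:
    - [0,0,0]
    - [0,0,0]
    - [0,0,0]
    - [0,0,0]
    - [0,0,0]
    - [0,0,0]
    - [0,0,0]
    - [0,0,0]
  twist: [2,2,2,2,2,2,2,0]

```text
clock: 19.8
tcp_pos: [0.5579, -0.2644, 0.0755]
orientation: [-3.14, 0.001, -0.747]
wrist_force: [2.6, 12.4, 5.6]
width: 0.178
```

```bash
python3 look.py 12 185 150 285 250 360 150 440 230
```

```text
19.9 [ 0.5579 -0.2644  0.0755] [-3.1401e+00  6.0000e-04 -7.4550e-01] [ 1.57 12.43  8.43] [ 2.04  -0.28  -0.032] 0.1754485228357418
```

View pics/look12.png

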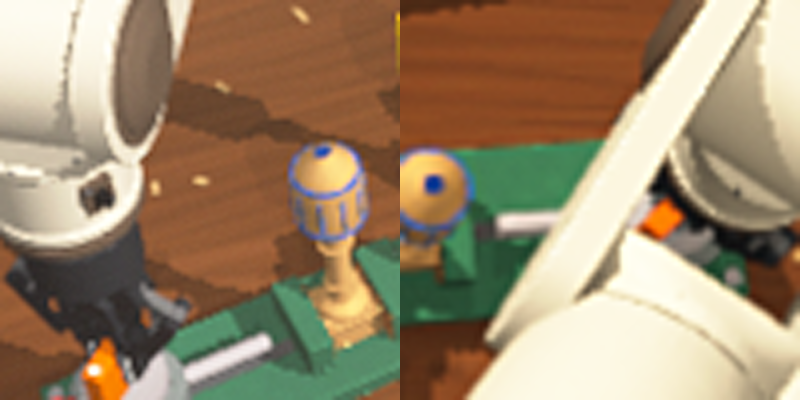

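At about 0.845 rad the jaw has slid the foot home and the finial is still upright. I go on through the click towards 1.3.

>>> drive_tool:
  fingers: [0.1,0.1,0.1,0.1,0.1,0.1,0.1,0.1]
  travel:
    - [0,0,0]
    - [0,0,0]
    - [0,0,0]
    - [0,0,0]
    - [0,0,0]
    - [0,0,0]
    - [0,0,0]
    - [0,0,0]
  twist: [2,2,2,2,2,2,2,0]

```text
clock: 20.7
tcp_pos: [0.5581, -0.2642, 0.0755]
orientation: [-3.14, 0.001, -0.991]
wrist_force: [4.2, 12.7, 5.6]
width: 0.178
```

```bash
python3 look.py 13 185 170 285 270 360 150 440 230
```

```text
20.8 [ 0.5581 -0.2642  0.0755] [-3.1399e+00  1.1000e-03 -9.8980e-01] [ 5.07 11.65  3.26] [ 1.98  -0.655 -0.123] 0.18048297145966694
```

View pics/look13.png

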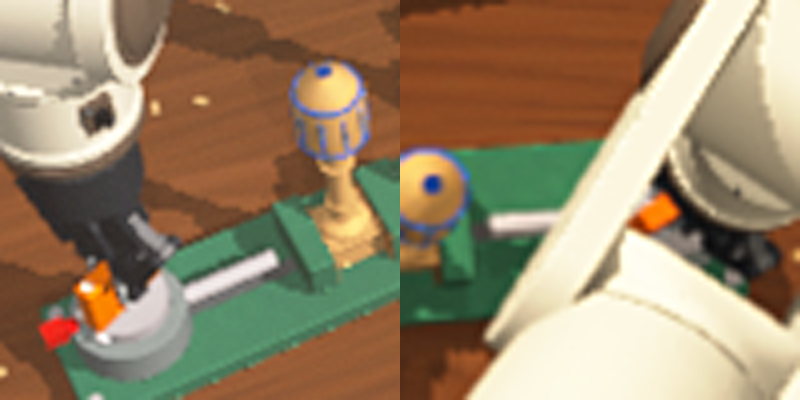

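>>> drive_tool:
  fingers: [0.1,0.1,0.1,0.1,0.1,0.1,0.1,0.1]
  travel:
    - [0,0,0]
    - [0,0,0]
    - [0,0,0]
    - [0,0,0]
    - [0,0,0]
    - [0,0,0]
    - [0,0,0]
    - [0,0,0]
  twist: [2,2,2,2,2,2,0,0]

```text
clock: 21.6
tcp_pos: [0.5583, -0.2641, 0.0755]
orientation: [-3.14, 0.001, -1.199]
wrist_force: [5.7, 13.3, 4.2]
width: 0.181
```

```bash
python3 look.py 14 185 190 265 270 360 150 440 230
```

```text
21.7 [ 0.5583 -0.2641  0.0755] [-3.1396e+00  1.2000e-03 -1.1991e+00] [ 5.32 14.06  3.66] [ 2.164 -0.909 -0.03 ] 0.17679518011726436
```

View pics/look14.png

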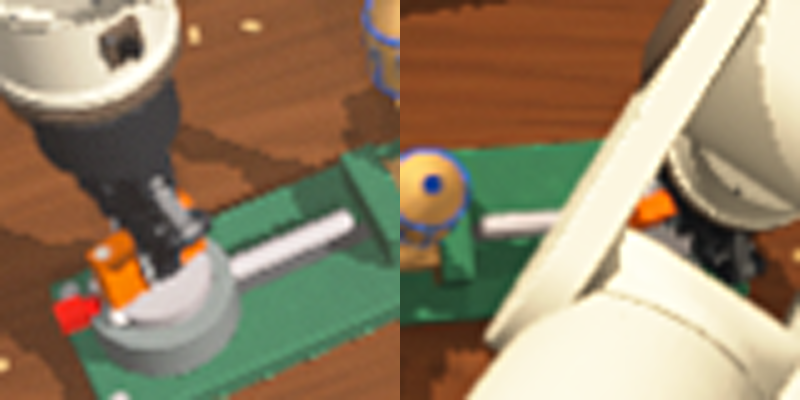

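Tool yaw is −1.199, so the knob is at about 1.30 rad. I release and lift away.

>>> drive_tool:
  fingers: [0.22,0.26,0.32,0.4,0.5,0.6,0.7,0.8,0.8,0.8]
  travel:
    - [0,0,0]
    - [0,0,0]
    - [0,0,0]
    - [0,0,0]
    - [0,0,0]
    - [0,0,0]
    - [0,0,-0.5]
    - [0,0,-1.5]
    - [0,0,-2]
    - [0,0,-2]
  twist: [0,0,0,0,0,0,0,0,0,0]

```text
clock: 22.7
tcp_pos: [0.5576, -0.2654, 0.1374]
orientation: [-3.141, -0.0, -1.199]
wrist_force: [-0.2, 0.8, 0.4]
width: 0.801
```

>>> drive_tool:
  fingers: [0.8,0.8,0.8,0.8,0.8,0.8,0.8,0.8]
  travel:
    - [0,0,-2.5]
    - [0,0,-2.5]
    - [0,0,-2.5]
    - [0,0,-2.5]
    - [0,0,-2.5]
    - [0,0,-2]
    - [0,0,-1]
    - [0,0,0]
  twist: [0,0,0,0,0,0,0,0]

```text
clock: 23.5
tcp_pos: [0.5577, -0.2655, 0.2923]
orientation: [-3.14, -0.002, -1.199]
wrist_force: [1.1, 0.7, 0.4]
width: 0.8
```

>>> drive_tool:
  fingers: [0.8,0.8,0.8,0.8,0.8,0.8,0.8,0.8,0.8,0.8]
  travel:
    - [0.6,1.8,0]
    - [1.2,3.6,0]
    - [1.2,3.6,0]
    - [1.2,3.6,0]
    - [1.2,3.6,0]
    - [1.2,3.6,0]
    - [1.2,3.6,0]
    - [1.2,3.6,0]
    - [0.8,2,0]
    - [0,0,0]
  twist: [0,0,0,0,0,0,0,0,0,0]

```text
clock: 24.5
tcp_pos: [0.32, -0.4635, 0.289]
orientation: [3.141, 0.002, -1.203]
wrist_force: [0.7, 1.0, 0.5]
width: 0.799
```

```bash
python3 look.py 15 185 150 305 270 320 140 440 260; python3 -c "
from h import *
a=ld('scene15')['img'];b=ld('top15')['img']
cv2.imwrite('pics/full15.png',cv2.resize(np.vstack([a,b])[:,:,::-1],(480,600),interpolation=cv2.INTER_AREA))
crop(ld('top15'),385,165,445,215,8,'pics/k15.png')"
```

```text
24.6 [ 0.3221 -0.462   0.2895] [ 3.1416e+00  1.5000e-03 -1.2007e+00] [-0.01 -0.02  0.18] [-0.007  0.04  -0.011] 0.7982151450897526
```

View pics/look15.png

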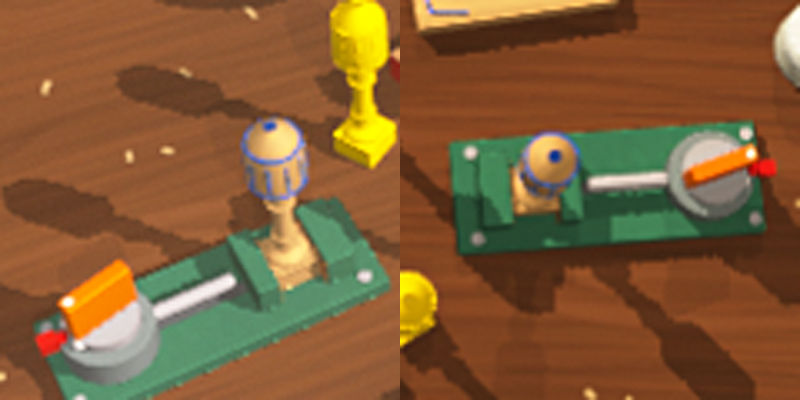

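View pics/full15.png

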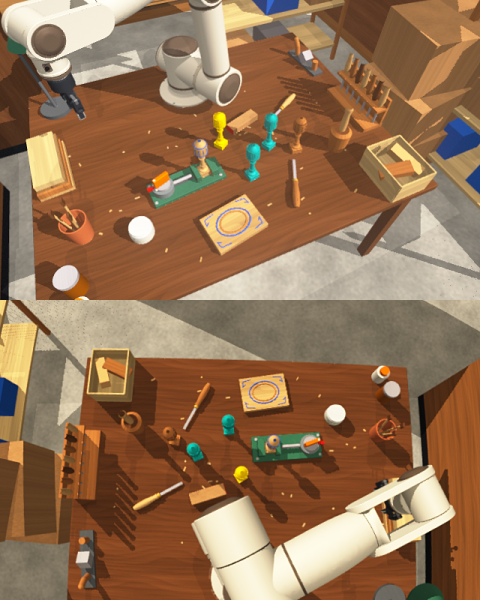

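View pics/k15.png

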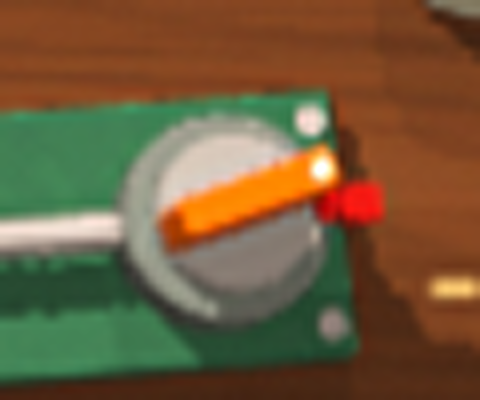

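The finial stands upright between the jaws in the scene view (268,175). I check the knob angle, pawl, finial position and bystanders numerically.

```bash
python3 - <<'E'
from h import *
t=ld("top15");s=ld("scene15");t0=ld("top0");s0=ld("scene0")
B=lambda x,y:onz(t,(x+.5)/8-.5+385,(y+.5)/8-.5+165,.111)[:2]
for p,q in(((182,208),(318,152)),((190,236),(330,180))):
    d=B(*q)-B(*p);y=np.degrees(np.arctan2(d[1],d[0]));print("bar yaw",y.round(1),"knob rad",np.radians(5.65-y).round(2),"len",np.hypot(*d).round(3))
def cen(c,lo,hi,b):
    hs=cv2.cvtColor(c["img"],cv2.COLOR_RGB2HSV)[b[1]:b[3],b[0]:b[2]];m=cv2.inRange(hs,lo,hi);M=cv2.moments(m,True)
    xs=np.nonzero(m)[1];return (M["m10"]/M["m00"]+b[0],M["m01"]/M["m00"]+b[1]),M["m00"],xs.max()+b[0]
for n,c in(("before",t0),("after",t)):print("pawl",n,cen(c,(0,200,100),(5,255,255),(420,180,445,200)))
for n,c in(("before",s0),("after",s)):print("pawl s",n,cen(c,(0,200,100),(5,255,255),(190,240,215,265)))
bl=((108,120,60),(128,255,255))
a=cen(t,*bl,(363,183,370,191));b=cen(s,*bl,(262,184,270,190));print(a,b,tri(t,a[0],s,b[0]))
yl=((25,200,120),(35,255,255));tq=((80,150,80),(100,255,255))
for nm,(lo,hi),bt,bs in(("yellow",yl,(305,215,340,250),(275,140,310,205)),("tq1",tq,(290,145,320,185),(322,185,350,245)),("tq2",tq,(245,185,275,220),(345,145,375,205))):
    print(nm,np.round(np.subtract(cen(t,lo,hi,bt)[0],cen(t0,lo,hi,bt)[0]),2),np.round(np.subtract(cen(s,lo,hi,bs)[0],cen(s0,lo,hi,bs)[0]),2))
crop(s,240,180,300,240,8,"pics/fin.png")
E
```

```text
bar yaw -66.4 knob rad 1.26 len 0.058
bar yaw -67.0 knob rad 1.27 len 0.059
pawl before ((428.8611111111111, 190.08333333333334), 36.0, np.int64(432))
pawl after ((428.63157894736844, 190.05263157894737), 38.0, np.int64(432))
pawl s before ((199.72093023255815, 252.2093023255814), 43.0, np.int64(204))
pawl s after ((199.64285714285714, 252.28571428571428), 42.0, np.int64(204))
((366.0, 186.28571428571428), 7.0, np.int64(367)) ((265.2, 187.4), 5.0, np.int64(266)) (array([ 0.54082061, -0.09708576,  0.21537974]), np.float64(0.002024601550411427))
yellow [-0.2  -0.18] [0.24 4.29]
tq1 [-0.04 -0.12] [0.19 0.06]
tq2 [0. 0.] [ 0.12 -0.1 ]
```

View pics/fin.png

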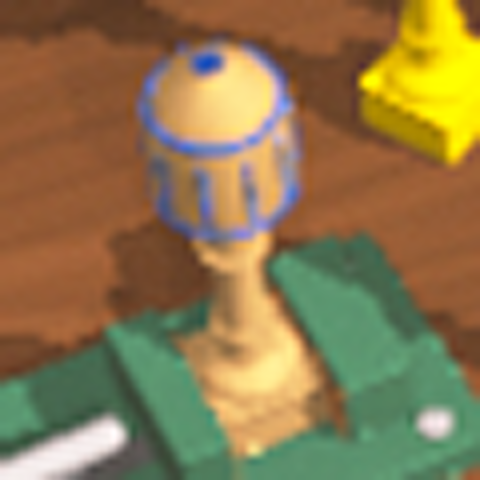

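The finial's tip is at (0.541, −0.097, 0.215): expected (0.541, −0.0965, 0.216), so it is upright and home. The yellow reading shifted 4 rows in one view only, so I check that it isn't just shading.

```bash
python3 - <<'E'
from h import *
for n in("scene0","scene15"):
    c=ld(n);hs=cv2.cvtColor(c["img"],cv2.COLOR_RGB2HSV)[140:210,275:312];m=cv2.inRange(hs,(22,170,60),(36,255,255));ys,xs=np.nonzero(m);print(n,len(xs),xs.min(),xs.max(),ys.min(),ys.max(),xs.mean(),ys.mean())
a,b=[ld(n)["img"][130:215,265:450,::-1] for n in("scene0","scene15")]
cv2.imwrite("pics/cmp.png",cv2.resize(np.vstack([a,b]),None,fx=3.4,fy=3.4))
E
```

```text
scene0 640 9 28 9 59 18.0921875 33.1234375
scene15 649 9 28 9 59 18.130970724191062 33.29583975346687
```

View pics/cmp.png

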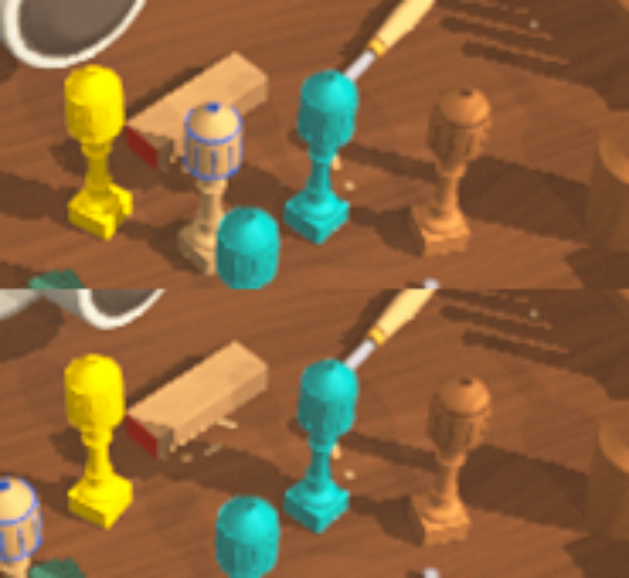

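It was shading only: the yellow finial's outline is identical (columns 9–28, rows 9–59 of that crop), and nothing else moved. I hand in.

```bash
python3 -c "
from plant import ctrl
print(ctrl.job_done())"
```

```text
the job is handed in; nothing more can be done
None
```

I gripped the pale, blue-ringed finial by its head, carried it slowly and upright, and set it down between the jaws, square and mid-gap to within about 2 mm. I then gripped the orange bar, turned it clockwise past the first click, released it and moved the arm clear. I handed in at 24.6 s of the 61 s allowed, with the arm touching nothing.

**Last checks**
- **Finial:** its tip measured (0.541, −0.097, 0.215) against the expected (0.541, −0.0965, 0.216), so it stands upright at the clamping place. The pictures show the jaw against its foot.
- **Knob:** the tool yaw gave 1.30 rad and the image of the bar gave about 1.27. Both lie in the free stretch between 1.2 and 1.45, short of the second click.
- **Pawl:** it is back at its starting pixel in both views. I did not see the click itself; I infer it from the knob angle and the pawl being back at rest.
- **Other things on the bench:** the yellow and turquoise finials did not move when measured in both views. The other things look unmoved in the before and after pictures.

**Disagreements**
- My first hand-picked bar angle (−9.6°) was wrong. Edge measurements in both views gave about −3.7°, which I used.
- One yellow-finial reading was 4 rows off. This was shading only; its outline is unchanged.
- While turning the knob, the wrist force read up to about 15 N because the grip was slightly off centre, well under the limit.

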